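# Stack a tote instead of nesting it

### The arm

A 6-joint arm with a two-finger parallel gripper is mounted at the origin on the work surface; the furniture and walls round the work are solid. World frame = base frame: x ahead of the robot, y to its left, z up, the work surface at z = 0. Lengths are in m, angles in rad, forces in N, time in s.
With the tool pointing down it reaches from about 0.25 to 0.775 m from the base axis. Payload 4 kg.
Tool frame: the origin (TCP) lies midway between the tips of the shut fingers; the grasp point (between the pads) lies 19 mm behind it; z points along the fingers, y is the line along which they close (so a half turn about z gives the same grasp; the last joint's range is limited). The gripper opens to 94 mm and grips with 3 to 60 N. Pads are 16 mm wide; open, the fingers measure 119 mm over their backs; the gripper's body (75 mm by 177 mm) begins 78 mm behind the grasp point.
Start: joints at [-1.257, 0.087, 1.371, -0, 1.684, -0.103], TCP at [0.223, -0.503, 0.206] pointing down, gripper open.
Joint ranges: [-3.1, 3.1], [-0.76, 2.03], [0.27, 2.55], [-1.08, 4.22], [0.17, 2.65], [-2.57, 2.57]. Speed limits (rad/s): [2.79, 2.79, 3.14, 3.14, 3.14, 3.14].

### API

Orientations are given as a unit quaternion [w, x, y, z].
In Python, from station import arm, eyes gives the robot as it stands.
- The arm moves only by the tool send_rows, never from a script. Its argument "rows" is a list of rows, each a list of 3 entries, a list of its own where there are three numbers: the shift along the tool's x, y, z in m, then the turn about the tool's z in rad, then the closure, from -1 (fully open) to 1 (shut), so that 0 is half open. A call has 1 to 20 rows; each row is the pose to reach, as a shift and turn from the pose commanded when the call began, along the tool's axes at that moment; what a row does not reach only later rows make up. A row lasts 1/8 s, in which the tool goes at most 62.5 mm and 10.7 degrees, less where a joint would pass 70% of its speed; a pose out of reach is approached as far as the arm can. A call with a gripper value outside its range is refused whole. The fingers move at their own pace and stop on an object; the grip force is fixed at half the most. Time passes only in rows, so rows that repeat a pose let the fingers close. It gives the time, the measured TCP pose, the force, the opening and the grip force at its end, in the units of the state.
- arm.state(): the state, without advancing time (a new reading comes with each control period).
- eyes.camera(name): name is "scene" or "top" or "wrist"; returns (picture, depth): 400x640x3 uint8, red, green, blue; 400x640 float32, m along the optical axis (not along the pixel's ray), 0 where there is no reading.
- eyes.get_calibration(name): a dict with "fx", "fy", "cx", "cy" (pixels), "rvec" (rotation vector, rad) and "tvec" (3), from world to camera coordinates, as OpenCV has them. Camera axes: x right, y down, z forward; pixel columns grow to the right and rows downward; lengths in m; the calibration is good to about 2 mm. The wrist camera is an equidistant fisheye: a pixel r from the principal point sees the ray r / f radians off the axis. A picture is of the moment at which its call begins: read the wrist's pose just before it. get_calibration takes no time and is no camera call; for the wrist camera it gives the pose at the moment of the call.
- arm.sign_off(): hands the job in; it is judged then, once.
The state is a dict: "t": time; "joint_pos": joint angles; "joint_vel": joint speeds; "joint_torque": joint torques, N m; "tcp_pos": TCP position; "tcp_rot": TCP orientation; "force": force on the tool from outside, world axes, zero at the start; "ft_torque": the same for the moment, N m; "grip_width": finger opening in m; "gripper_force": force on a finger pad.
Only numpy, scipy, OpenCV 4.12 (cv2) and the standard library are available. Lean on these libraries where they do the work, as an engineer would, in place of code of your own. Each camera call takes 0.05 s, during which the arm holds its last target. There are 200 camera calls.

### The job

Stack the long empty tote on top of the long tote that holds the three figures. These totes nest when they face the same way and stack when one is turned end for end, so set the empty one down with its low front end over the high back end of the filled one, squarely above it, so that it stands level on the rim; put it down rather than drop it. Leave the filled tote and the short tote where they stand.

Things in the scene. Friction and masses are not known exactly. Their poses are not given: they have to be found in the camera images.
- empty_tote_mid (a point): Long empty white plastic tote: open box 143 mm long (its x), 62 mm wide over the rims (y), 50 high. Point: its centre, 25 mm above its underside. z up; +x to the low front end (24 high), -x to the full-height back. The long rims are upright bands 14 mm high, outer faces 62 mm apart: grip them from above across y, half-way along (x = 0), pads up to 24 mm wide. About 0.1 kg.
- empty_tote_front (a point): Middle of the top edge of the empty tote's low front end, 66 mm in +x of its centre, 24 mm above its underside; axes as the tote. Both long totes have foot lugs sticking out sideways to y = +-36 mm at x = +50 and -22 mm, and slots in the long rims above these, 16 mm wide, 32 deep: lugs drop into slots if the totes face the same way.
- filled_tote_mid (a point): Long tote of the same shape and size, on the desk, three small dark figures stuck upright inside, below its rim. Point: its centre, 25 mm above its underside; +x to its low front end, z up. Loose, about 0.3 kg. A tote turned end for end on it stands with its lugs on this rim, underside 50 mm above this one's underside, even if some 8 mm off centre.
- short_tote_mid (a point): A bystander: an empty tote of the same kind but only 95 mm long and 36 mm high. The point is its centre, 18 mm above its underside; +x points to its low front end.
Mind the look-alikes: they are no part of the job. What is shaped like the part that bears empty_tote_mid but blue or orange is not meant.

How it is judged:
By the outcome, as a careful person would: the job done as asked, in the order asked, and still so for the second after the job is handed in, with the robot touching nothing.
It also fails if it takes over 32 s, if anything falls off the work surface, if the arm or the gripper's body presses on something with over 40 N, if the wrist force passes 120 N, or if a joint passes its speed limit or range.

## Working session

There is one attempt and no reset: what is moved stays moved. The work goes in short steps, Python scripts to look and compute and a tool call to move; the robot and the scene stay as the last step left them, time stands still between calls to the robot, and variables do not carry over. Pictures are saved under pics/ and viewed, at most 10 in all, crops included, and the job is handed in when it is done.

Besides the shell and the picture viewer there is one more tool, called after ">>>" as name([rows], argument=value, ...), one row to a line, values as JSON. send_rows: Moves the arm, as the interface text tells. Its arguments: {"type":"object","properties":{"rows":{"type":"array","items":{"type":"array"}}},"required":["rows"]}

```bash
mkdir -p pics; python3 - <<'E'
from station import arm, eyes
import cv2,numpy as np
s=arm.state();print(s['t'],s['tcp_pos'],s['tcp_rot'],s['grip_width'])
for n in('top','scene'):
    p,d=eyes.camera(n);cv2.imwrite(f'pics/{n}0.png',p[:,:,::-1]);np.savez(f'{n}0.npz',p=p,d=d)
    c=eyes.get_calibration(n);print(n,c);print((d>0).mean())
E
```

```text
0.0 [ 0.22247999 -0.5024073   0.20433604] [-1.06393074e-03  9.78363405e-01  2.06891037e-01 -1.22181406e-04] 0.09395424764244818
top {'fx': 481.6511503360058, 'fy': 481.6511503360058, 'cx': 316.6676985478029, 'cy': 188.88168983597393, 'rvec': array([ 2.21077774, -2.17540293,  0.0862486 ]), 'tvec': array([-0.30086499,  0.44622251,  1.38147271])}
0.99622265625
scene {'fx': 483.7845445537227, 'fy': 483.7845445537227, 'cx': 326.4896351613551, 'cy': 207.34071952183385, 'rvec': array([ 2.0307087 , -1.17689778,  0.50804521]), 'tvec': array([-0.46304303,  0.21964691,  1.08708879])}
0.99570703125
```

View pics/top0.png

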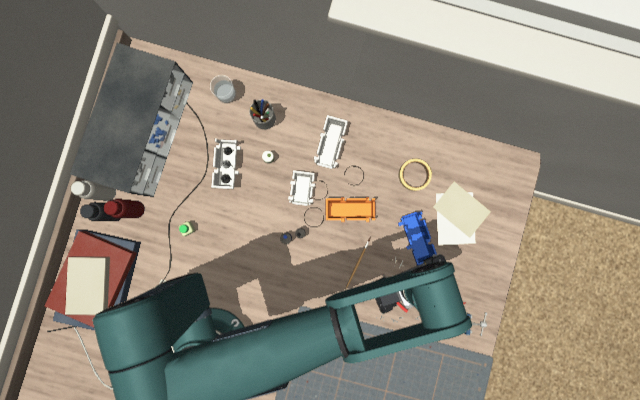

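View pics/scene0.png

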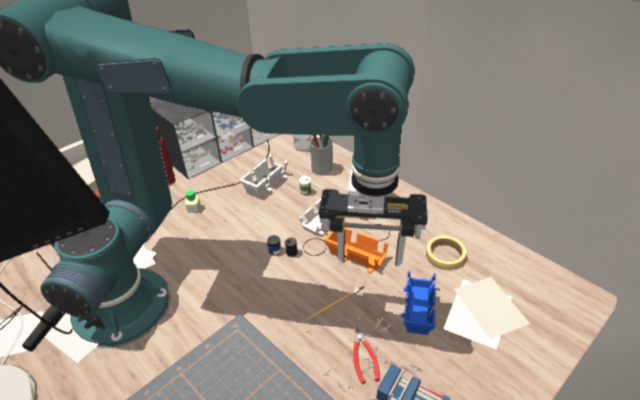

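The top view shows three white totes: one at (225,164) with three dark figures, a long empty one at (331,142), and a short one at (302,188). The orange (351,209) and blue (417,236) ones are look-alikes. The long, white, empty one at (331,142) fits the description. I'll confirm it in a crop and measure.

```bash
cat > h.py <<'E'
import numpy as np,cv2
def ext(c):
    R=cv2.Rodrigues(c['rvec'])[0]; return R,np.asarray(c['tvec']).ravel()
def cloud(c,d):
    R,t=ext(c); v,u=np.indices(d.shape)
    P=np.stack([(u-c['cx'])/c['fx']*d,(v-c['cy'])/c['fy']*d,d],-1)
    return (P-t)@R
def ray(c,uv,z):
    R,t=ext(c); o=-R.T@t
    k=np.c_[(uv[:,0]-c['cx'])/c['fx'],(uv[:,1]-c['cy'])/c['fy'],np.ones(len(uv))]@R
    return o+k*((z-o[2])/k[:,2])[:,None]
E
python3 - <<'E'
from station import arm, eyes
from h import *
f=np.load('top0.npz');p,d=f['p'],f['d'];c=eyes.get_calibration('top')
P=cloud(c,d)
cv2.imwrite('pics/crop1.png',cv2.resize(p[95:225,200:390,::-1],None,fx=4,fy=4,interpolation=cv2.INTER_CUBIC))
hsv=cv2.cvtColor(p,cv2.COLOR_RGB2HSV)
m=((hsv[...,1]<40)&(hsv[...,2]>120)).astype(np.uint8)
m2=cv2.morphologyEx(m,cv2.MORPH_CLOSE,np.ones((5,5)))
for n,(u,v) in dict(filled=(225,164),empty=(331,142),short=(302,188)).items():
    w=np.zeros_like(m);w[v-35:v+36,u-24:u+25]=1
    n_,l,st,ce=cv2.connectedComponentsWithStats(m2*w); k=1+st[1:,4].argmax()
    q=P[(l==k)]; z=q[:,2]
    top=q[z>np.percentile(z,90)-.012]
    r=cv2.minAreaRect((top[:,:2]*1000).astype(np.float32))
    print(n,st[k],'z pct',np.percentile(z,[2,50,90,98]).round(3),'rim rect mm',r,cv2.boxPoints(r).round(0).tolist())
    cont=max(cv2.findContours((l==k).astype(np.uint8),0,2)[0],key=cv2.contourArea)[:,0]
    for zz in(.05,):
        r=cv2.minAreaRect((ray(c,cont.astype(float),zz)[:,:2]*1000).astype(np.float32));print('  outline@',zz,r)
E
```

```text
filled [211 138  30  51 977] z pct [-0.002  0.009  0.05   0.054] rim rect mm ((479.8224182128906, -141.63540649414062), (334.7176513671875, 147.77761840820312), 71.91519165039062) [[358.0, -278.0], [498.0, -324.0], [602.0, -5.0], [462.0, 40.0]]
  outline@ 0.05 ((516.5575561523438, -33.80928421020508), (74.40760040283203, 141.73495483398438), 86.78571319580078)
empty [ 314  115   34   54 1154] z pct [-0.002  0.007  0.049  0.054] rim rect mm ((507.51885986328125, -309.79388427734375), (61.756370544433594, 306.26287841796875), 75.5449447631836) [[352.0, -301.0], [648.0, -378.0], [664.0, -318.0], [367.0, -242.0]]
  outline@ 0.05 ((583.9472045898438, -329.8714904785156), (69.3034896850586, 147.3299560546875), 76.40010070800781)
short [288 170  28  36 778] z pct [-0.003  0.007  0.035  0.039] rim rect mm ((430.63165283203125, -248.62059020996094), (65.93698120117188, 142.72930908203125), 86.98470306396484) [[358.0, -278.0], [500.0, -285.0], [504.0, -219.0], [361.0, -212.0]]
  outline@ 0.05 ((451.2622375488281, -251.29519653320312), (71.00244903564453, 96.20272827148438), 83.54276275634766)
```

View pics/crop1.png

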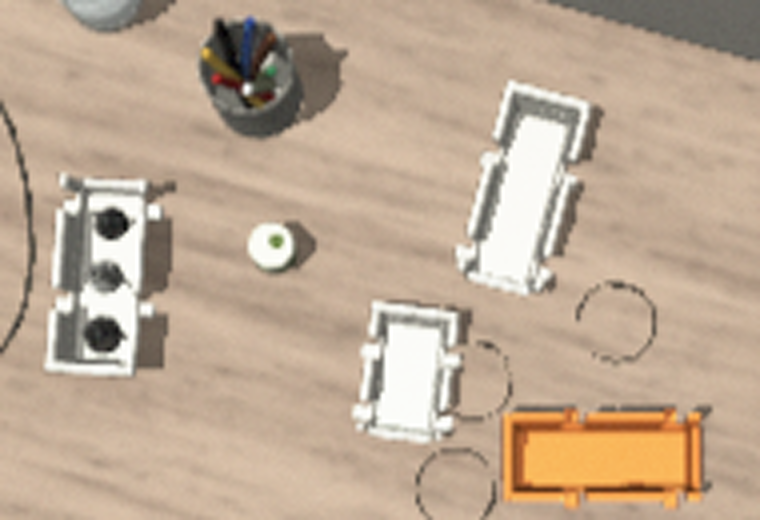

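The crop confirms it: the long white empty tote is at crop (525,185). Its full-height back is at the image top and its low front with lugs is at the bottom. The filled tote at (97,275) has its front lugs near the image top, so it already faces the opposite way. The empty tote therefore only needs to be moved across and turned about 10°. I'll go above it now.

>>> send_rows([
  [[0.05,0,-0.01],0.08,-1],
  [[0.11,0,-0.02],0.2,-1],
  [[0.17,-0.005,-0.03],0.35,-1],
  [[0.23,-0.005,-0.03],0.5,-1],
  [[0.29,-0.01,-0.03],0.6,-1],
  [[0.35,-0.01,-0.03],0.65,-1],
  [[0.39,-0.01,-0.03],0.654,-1],
  [[0.4,-0.01,-0.03],0.654,-1],
  [[0.4,-0.01,-0.03],0.654,-1],
  [[0.4,-0.01,-0.03],0.654,-1],
])

```text
t: 1.35
tcp_pos: [0.5832, -0.3329, 0.2357]
tcp_rot: [0.0, 0.993, -0.119, -0.0]
force: [0.0, 0.1, -0.3]
grip_width: 0.0938
gripper_force: 0.0
```

```bash
python3 - <<'E'
from station import arm, eyes
from h import *
s=arm.state();print(s['t'],s['tcp_pos'],s['tcp_rot'],s['joint_pos'])
c=eyes.get_calibration('wrist');p,d=eyes.camera('wrist');R,t=ext(c)
print(c,'cam at',-R.T@t,'axis',R[2]);np.savez('w1.npz',p=p,d=d,**c);cv2.imwrite('pics/w1.png',p[:,:,::-1])
E
```

```text
1.35 [ 0.58316132 -0.33286429  0.23568696] [ 2.61403570e-04  9.92872534e-01 -1.19180645e-01 -1.90957843e-04] [-6.02723576e-01  3.63126347e-01  9.81386830e-01 -6.57169050e-04
  1.79717468e+00  1.20685450e+00]
{'fx': 309.70691628693146, 'fy': 309.70691628693146, 'cx': 315.0064659494976, 'cy': 201.32520396304923, 'rvec': array([-1.84159771,  2.34494299,  0.27853004]), 'tvec': array([-0.18505747,  0.59575432,  0.57087874])} cam at [ 0.64913069 -0.34840927  0.41510521] axis [-0.22844308  0.05482623 -0.97201226]
```

View pics/w1.png

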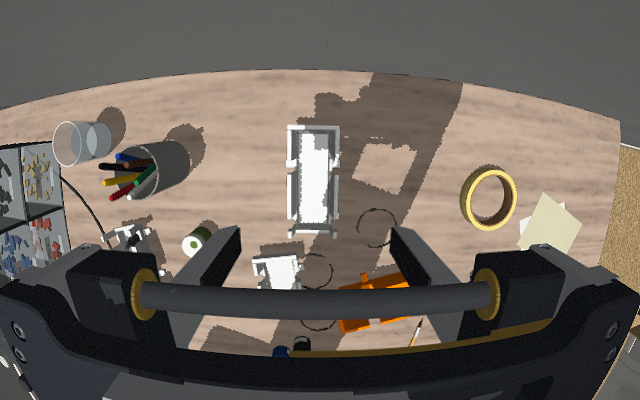

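The wrist view shows the empty tote at (290–338, 125–235), squarely between the fingers, with its back at the top. Next I'll measure the rims of both totes by depth and by two-view triangulation.

```bash
cat >> h.py <<'E'
def wdir(c,uv):
    K=np.array([[c['fx'],0,c['cx']],[0,c['fy'],c['cy']],[0,0,1]],float)
    n=cv2.fisheye.undistortPoints(np.asarray(uv,float).reshape(-1,1,2),K,np.zeros(4))[:,0]
    return np.c_[n,np.ones(len(n))]
def wcloud(c,d):
    R,t=ext(c); v,u=np.indices(d.shape)
    k=wdir(c,np.stack([u,v],-1).reshape(-1,2)).reshape(*d.shape,3)
    return (k*d[...,None]-t)@R
def white(p,s=45,v=95):
    h=cv2.cvtColor(p,cv2.COLOR_RGB2HSV); return (h[...,1]<s)&(h[...,2]>v)
def fit(P,m,c0,yaw,half,zlo,zhi):
    "rim points near c0 in the tote frame: extents"
    a=np.deg2rad(yaw);ex=np.array([np.cos(a),np.sin(a)]);ey=np.array([-ex[1],ex[0]])
    q=P[m&(np.hypot(P[...,0]-c0[0],P[...,1]-c0[1])<half)&(P[...,2]>zlo)&(P[...,2]<zhi)]
    o=q[:,:2]-c0; return o@ex,o@ey,q[:,2]
E
python3 - <<'E'
from station import eyes
from h import *
f=np.load('w1.npz');cw={k:f[k] for k in('fx','fy','cx','cy','rvec','tvec')}
W=wcloud(cw,f['d'].astype(float));wm=white(f['p'])
g=np.load('top0.npz');ct=eyes.get_calibration('top');T=cloud(ct,g['d'].astype(float));tm=white(g['p'])
for name,P,m,c0,yaw in(('empty W',W,wm,(.584,-.330),166.4),('empty T',T,tm,(.584,-.330),166.4),('filled T',T,tm,(.516,-.034),-3.2)):
    c0=np.array(c0)
    for it in range(3):
        x,y,z=fit(P,m,c0,yaw,.095,.036,.06)
        # long rims: |y| in 20..36
        L=(y>.02)&(y<.036)&(abs(x)<.08);Rr=(y<-.02)&(y>-.036)&(abs(x)<.08)
        s=[np.polyfit(x[k],y[k],1)[0] for k in(L,Rr)]
        yc=(np.median(y[L])+np.median(y[Rr]))/2
        xb=np.percentile(x[abs(y)<.034],[1,5,95,99])
        a=np.deg2rad(yaw);c0=c0+yc*np.array([-np.sin(a),np.cos(a)]); yaw+=np.rad2deg(np.mean(s))
    print(name,'n',L.sum(),Rr.sum(),'slopes',np.round(s,3),'yaw',round(yaw,1),'c',c0.round(4),'ymed',np.median(y[L]).round(4),np.median(y[Rr]).round(4),'x ext',xb.round(4),'z',np.percentile(z,[5,50,95]).round(3))
# two-view heights of back corners of the empty tote
Rw,tw=ext(cw);Rt,tt=ext(ct)
for w,t in(((288,126),(328,116)),((338,126),(347.5,120.7))):
    a=wdir(cw,[w])[0];K=[(t[0]-ct['cx'])/ct['fx'],(t[1]-ct['cy'])/ct['fy']]
    X=cv2.triangulatePoints(np.c_[Rw,tw],np.c_[Rt,tt],a[:2].reshape(2,1),np.array(K).reshape(2,1));print('corner',(X[:3]/X[3]).ravel().round(4))
E
```

```text
empty W n 436 516 slopes [ 0.007 -0.007] yaw 165.8 c [ 0.584  -0.3299] ymed 0.028 -0.0281 x ext [-0.0711 -0.0701  0.0615  0.0666] z [0.043 0.05  0.051]
empty T n 97 97 slopes [ 0.007 -0.007] yaw 165.8 c [ 0.5841 -0.3296] ymed 0.0273 -0.0274 x ext [-0.0735 -0.0718  0.0607  0.0652] z [0.04  0.049 0.054]
filled T n 129 94 slopes [ 0.006 -0.006] yaw -2.5 c [ 0.5163 -0.0292] ymed 0.0275 -0.0277 x ext [-0.0678 -0.0669  0.0636  0.0698] z [0.038 0.049 0.054]
corner [ 0.6579 -0.3207  0.0567]
corner [ 0.645  -0.3766  0.0541]
```

>>> send_rows([
  [[0,-0.003,0.05],0.009,-1],
  [[0,-0.003,0.1],0.009,-1],
  [[0,-0.003,0.15],0.009,-1],
  [[0,-0.003,0.19],0.009,-1],
  [[0,-0.003,0.212],0.009,-1],
  [[0,-0.003,0.212],0.009,-1],
  [[0,-0.003,0.212],0.009,0],
  [[0,-0.003,0.212],0.009,1],
  [[0,-0.003,0.212],0.009,1],
  [[0,-0.003,0.212],0.009,1],
  [[0,-0.003,0.212],0.009,1],
  [[0,-0.003,0.212],0.009,1],
])

```text
t: 2.9
tcp_pos: [0.5855, -0.3294, 0.0246]
tcp_rot: [0.001, 0.992, -0.123, 0.001]
force: [-1.5, -1.0, 5.6]
grip_width: 0.0617
gripper_force: 30.0
```

Gripped at 61.7 mm. I'll lift and go to a waypoint beside the filled tote for a closer look at it.

>>> send_rows([
  [[0,0,-0.02],0,1],
  [[0,0,-0.06],0,1],
  [[0,0,-0.11],0,1],
  [[0,0,-0.15],0,1],
  [[-0.03,-0.01,-0.17],0,1],
  [[-0.07,-0.03,-0.17],-0.05,1],
  [[-0.1,-0.06,-0.17],-0.1,1],
  [[-0.12,-0.1,-0.17],-0.15,1],
  [[-0.122,-0.134,-0.17],-0.204,1],
  [[-0.122,-0.134,-0.17],-0.204,1],
  [[-0.122,-0.134,-0.17],-0.204,1],
  [[-0.122,-0.134,-0.17],-0.204,1],
])

```text
t: 4.4
tcp_pos: [0.4993, -0.1702, 0.1934]
tcp_rot: [0.0, 1.0, -0.022, -0.0]
force: [-0.8, -0.1, -1.6]
grip_width: 0.0616
gripper_force: 30.0
```

```bash
python3 - <<'E'
from station import arm, eyes
from h import *
s=arm.state();print(s['t'],s['tcp_pos'],s['tcp_rot'],s['grip_width'])
c=eyes.get_calibration('wrist');p,d=eyes.camera('wrist')
np.savez('w2.npz',p=p,d=d,**c);cv2.imwrite('pics/w2.png',p[:,:,::-1])
E
```

```text
4.4 [ 0.49929049 -0.17015832  0.1933655 ] [ 1.10637841e-04  9.99761677e-01 -2.18293204e-02 -2.39345349e-04] 0.06156720293558002
```

View pics/w2.png

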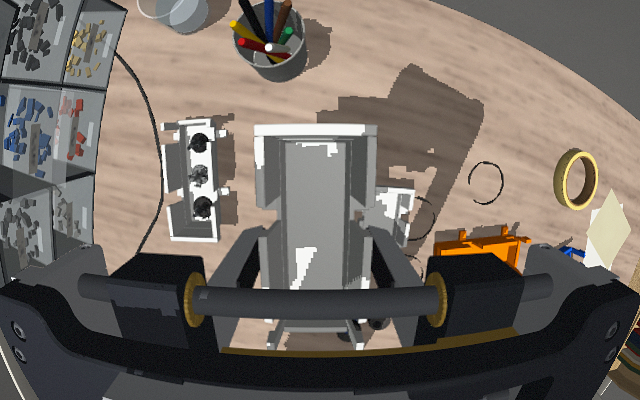

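The filled tote is fully visible at (165–220, 120–240), and the held tote is at (255–378, 125–345) with its back rim at row ~130. I'll measure both.

```bash
python3 - <<'E'
from h import *
f=np.load('w2.npz');cw={k:f[k] for k in('fx','fy','cx','cy','rvec','tvec')}
W=wcloud(cw,f['d'].astype(float));al=np.ones(W.shape[:2],bool);al[245:]=0
wm=white(f['p'],60,60)&al
def go(name,m,c0,yaw,zlo,zhi):
    c0=np.array(c0)
    for it in range(3):
        x,y,z=fit(W,m,c0,yaw,.095,zlo,zhi)
        L=(y>.02)&(y<.036)&(abs(x)<.08);Rr=(y<-.02)&(y>-.036)&(abs(x)<.08)
        s=[np.polyfit(x[k],y[k],1)[0] for k in(L,Rr)]
        yc=(np.median(y[L])+np.median(y[Rr]))/2
        xb=np.percentile(x[abs(y)<.034],[1,5,95,99])
        a=np.deg2rad(yaw);c0=c0+yc*np.array([-np.sin(a),np.cos(a)]); yaw+=np.rad2deg(np.mean(s))
    print(name,L.sum(),Rr.sum(),np.round(s,3),'yaw',round(yaw,1),'c',c0.round(4),'ymed',np.median(y[L]).round(4),np.median(y[Rr]).round(4),'x',xb.round(4),'z',np.percentile(z,[5,50,95]).round(3))
go('filled',wm,(.520,-.029),-2.5,.038,.06)
go('held',al,(.4993,-.1702),177.5,.20,.235)
# triangulated check of filled rim corners: wrist vs top
from station import eyes
ct=eyes.get_calibration('top');Rw,tw=ext(cw);Rt,tt=ext(ct)
for w,t in(((170,239),(211.5,187.5)),((216,240),(233.5,188.5))):
    X=cv2.triangulatePoints(np.c_[Rw,tw],np.c_[Rt,tt],wdir(cw,[w])[0,:2].reshape(2,1),np.array([(t[0]-ct['cx'])/ct['fx'],(t[1]-ct['cy'])/ct['fy']]).reshape(2,1));print('corner',(X[:3]/X[3]).ravel().round(4))
E
```

```text
filled 860 736 [ 0.007 -0.007] yaw -2.4 c [ 0.52   -0.0294] ymed 0.0278 -0.0278 x [-0.072  -0.0702  0.0603  0.0651] z [0.039 0.049 0.051]
held 2033 2028 [ 0.046 -0.047] yaw 177.5 c [ 0.4993 -0.1698] ymed 0.0261 -0.0262 x [-0.0702 -0.0693 -0.0085 -0.0048] z [0.203 0.218 0.22 ]
corner [0.449  0.0056 0.0497]
corner [ 0.4472 -0.0556  0.0497]
```

>>> send_rows([
  [[0.005,-0.04,0],0,1],
  [[0.01,-0.09,0],0,1],
  [[0.0155,-0.13,0],0,1],
  [[0.0155,-0.141,0],0,1],
  [[0.0155,-0.141,0.02],0,1],
  [[0.0155,-0.141,0.05],0,1],
  [[0.0155,-0.141,0.08],0,1],
  [[0.0155,-0.141,0.1],0,1],
  [[0.0155,-0.141,0.108],0,1],
  [[0.0155,-0.141,0.108],0,1],
  [[0.0155,-0.141,0.108],0,1],
])

```text
t: 5.82
tcp_pos: [0.5217, -0.0295, 0.0867]
tcp_rot: [0.0, 1.0, -0.021, 0.001]
force: [0.9, -0.3, -1.2]
grip_width: 0.0618
gripper_force: 30.0
```

```bash
python3 - <<'E'
from station import arm, eyes
from h import *
s=arm.state();print(s['t'],s['tcp_pos'],s['tcp_rot'],s['force'])
p,d=eyes.camera('scene')
cv2.imwrite('pics/s3.png',cv2.resize(p[90:250,180:380,::-1],None,fx=4,fy=3.75,interpolation=cv2.INTER_CUBIC))
E
```

```text
5.825 [ 0.52169684 -0.02954084  0.08671003] [ 2.70868960e-04  9.99771357e-01 -2.13533085e-02  1.09350146e-03] [ 0.88687334 -0.25135897 -1.1574572 ]
```

View pics/s3.png

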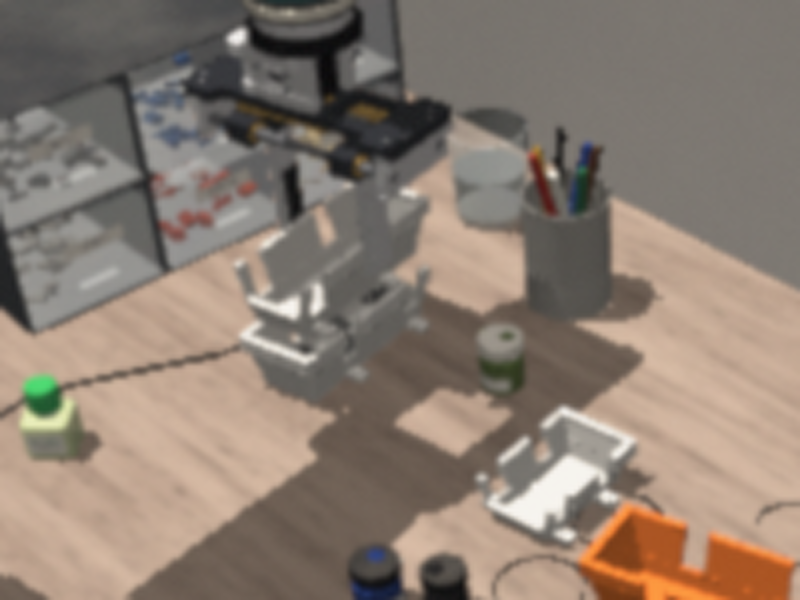

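The held tote hangs squarely over the filled one at crop (330,290), with its low front end over the filled tote's high back at (285,345). I'll lower it slowly.

>>> send_rows([
  [[0,0,0.003],0,1],
  [[0,0,0.005],0,1],
  [[0,0,0.007],0,1],
  [[0,0,0.008],0,1],
  [[0,0,0.009],0,1],
  [[0,0,0.01],0,1],
  [[0,0,0.01],0,1],
])

```text
t: 6.75
tcp_pos: [0.5208, -0.029, 0.0754]
tcp_rot: [0.0, 1.0, -0.021, -0.0]
force: [0.4, 1.3, -0.7]
grip_width: 0.0621
gripper_force: 30.0
```

>>> send_rows([
  [[0,0,0.0005],0,1],
  [[0,0,0.001],0,1],
  [[0,0,0.0015],0,1],
  [[0,0,0.0015],0,1],
])

```text
t: 7.25
tcp_pos: [0.521, -0.0291, 0.0746]
tcp_rot: [0.0, 1.0, -0.021, 0.0]
force: [-1.4, 1.1, 2.2]
grip_width: 0.0617
gripper_force: 30.0
```

>>> send_rows([
  [[0,0,0.0005],0,1],
  [[0,0,0.0007],0,1],
  [[0,0,0.0007],0,1],
])

```text
t: 7.62
tcp_pos: [0.5211, -0.0291, 0.0745]
tcp_rot: [0.0, 1.0, -0.021, 0.0]
force: [-1.9, 0.4, 6.3]
grip_width: 0.0616
gripper_force: 30.0
```

It is in contact at about 7 N. I'll release by opening gradually, then rise.

>>> send_rows([
  [[0,0,0],0,0.2],
  [[0,0,0],0,-0.4],
  [[0,0,0],0,-0.6],
  [[0,0,0],0,-1],
  [[0,0,0],0,-1],
  [[0,0,0],0,-1],
  [[0,0,0],0,-1],
  [[0,0,-0.02],0,-1],
  [[0,0,-0.05],0,-1],
  [[0,0,-0.1],0,-1],
  [[0,0,-0.15],0,-1],
  [[-0.02,0.04,-0.19],0,-1],
  [[-0.06,0.1,-0.2],0,-1],
  [[-0.06,0.15,-0.2],0,-1],
  [[-0.06,0.15,-0.2],0,-1],
  [[-0.06,0.15,-0.2],0,-1],
])

```text
t: 9.62
tcp_pos: [0.4546, -0.176, 0.2731]
tcp_rot: [-0.0, 1.0, -0.021, -0.0]
force: [0.2, 0.3, 0.4]
grip_width: 0.0938
gripper_force: 0.0
```

```bash
python3 - <<'E'
from station import arm, eyes
from h import *
s=arm.state();print(s['t'],s['tcp_pos'],s['grip_width'])
cw=eyes.get_calibration('wrist');p,d=eyes.camera('wrist');W=wcloud(cw,d.astype(float))
al=np.ones(W.shape[:2],bool)
for yaw,c0,lo,hi in((177.5,(.5205,-.0294),.088,.108),):
    x,y,z=fit(W,al,np.array(c0),yaw,.095,lo,hi);L=(y>.02)&(y<.036);R=(y<-.02)&(y>-.036)
    print(len(x),'slopes',[np.polyfit(x[k],y[k],1)[0].round(3) for k in(L,R)],'ymed',np.median(y[L]).round(4),np.median(y[R]).round(4),'x',np.percentile(x,[1,5,95,99]).round(4))
    t=z>.094;A=np.c_[x,y,np.ones(len(x))][t];print('rim plane',np.linalg.lstsq(A,z[t],rcond=None)[0].round(4))
q,_=eyes.camera('scene')
a=cv2.resize(p[80:260,60:320,::-1],(400,280),interpolation=cv2.INTER_CUBIC);b=cv2.resize(q[120:210,220:350,::-1],(400,280),interpolation=cv2.INTER_CUBIC)
cv2.imwrite('pics/f.png',np.hstack([a,b]))
E
```

```text
9.625 [ 0.45455901 -0.17600771  0.27306561] 0.09379011216755845
1622 slopes [np.float64(0.007), np.float64(-0.003)] ymed 0.0294 -0.0264 x [-0.0704 -0.0688  0.0624  0.0677]
rim plane [-0.002   0.0063  0.099 ]
```

View pics/f.png

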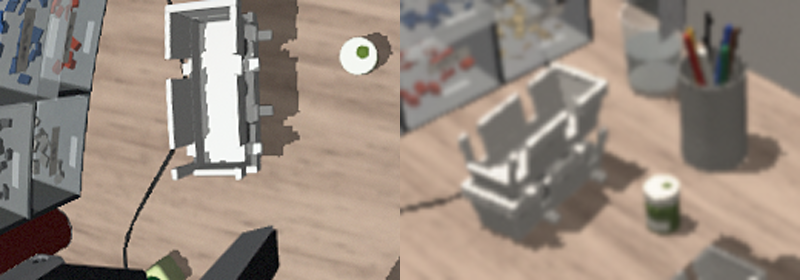

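Both views show the empty tote standing level on the filled one. Its rim is at z ≈ 0.099, the tilt is under 0.5°, and it is within about 2 mm of centre. The gripper is clear.

```bash
python3 -c "
from station import arm
print(arm.sign_off())"
```

```text
the job is handed in; nothing more can be done
None
```

The empty tote is stacked end for end on the filled tote, level and within about 2 mm of centre; I handed the job in at about 10 s, and no verdict came back.

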